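Unlock the toy wardrobe and put the jar in the doll's bath

TASK

The pink toy wardrobe lies on its back with the little glass jar shut inside: turn the yellow safety catch out of the way of the blue bolt, draw the bolt back, and slide the door along its rail until it clicks at the fully open stop. Then lift the jar out and stand it upright on the floor of the purple bath tub, and let go. Leave the silver kettle, the orange block and the green armchair standing where they are.

Things in the scene. Friction and masses are not known exactly. Their poses are not given: they have to be found in the camera images.
- wardrobe: Pink plastic toy wardrobe lying on its back, fixed; 270 (its x) x 260 (its y) x 85 mm. Origin: centre of its underside on the table, z up. Its front is now the top, 85 mm above the table: the strip x < -8 mm is a flat panel with catch, bolt, kettle and block; the fixed half, over which the door slides, is x > -8, y < 6 mm; beyond it a lip at the far edge stands 11 mm high
- compartment (a point): Centre of the floor of the compartment under the door, at wardrobe (52, 65) mm, 6 mm above the table. Its mouth is wardrobe x -8..112 mm, y 6..124 mm (with the door open, the edge of the door lies at y = 10 mm)
- catch_pivot (a point): Vertical axis of the yellow catch, 95 mm above the table, at wardrobe (-83.5, 25) mm. On one side of it a flat fan (radius 32 mm, +-50 degrees) stands right behind the bolt's tail and blocks it; on the other side a flat lever carries the post. These flat parts end 95 mm above the table
- catch_post (a point): Yellow upright post on the catch's lever, 12 mm diameter, 95 to 131 mm above the table, 34 mm from the pivot; the point is on its axis, 118 mm above the table. With the catch at 0 it lies at wardrobe (-117.5, 25) mm
- catch (a joint): Angle of the catch in rad, 0 to 1.5 (stop), growing anticlockwise seen from above: the post swings from the pivot's wardrobe -x side to its wardrobe -y side. Starts at 0 to 0.25. It blocks the bolt until about 1.06 and clears it well from 1.3; stays where it is left (about 1 N at the post turns it)
- bolt_knob (a point): Blue upright knob post on the bolt, 12 mm diameter, 95 to 131 mm above the table; the point is on its axis, 118 mm above the table; with the bolt home at wardrobe (-28, 25) mm. The bolt bar is 50 x 12 x 10 mm along the wardrobe's x, its nose in a notch of the door's edge
- bolt (a joint): Bolt withdrawal in m, 0 (locked) to 0.022 (stop), towards the wardrobe's -x; the door is free from about 0.014. Stays where left; about 1.5 N moves it
- door_handle (a point): Purple upright grip bar on the door, 40 (wardrobe x) x 12 (wardrobe y) x 32 mm high, from 94 to 126 mm above the table; the point is in its middle, 117 mm above the table; with the door closed at wardrobe (59, 45) mm
- door (a joint): Door travel in m, 0 (closed) to 0.115 (fully open stop), towards the wardrobe's -y. About 1.5 N slides it; over the last 15 mm it must be pushed past a sprung steel ball (about 6 N at most), which then holds it at 0.114 to 0.115. Door: dark pink slab 112 x 122 x 7 mm, top 94 mm above the table
- jar: Small glass jar with a white twist cap (it stays on), 36 mm diameter, 76 mm tall (glass to 58 mm, cap 34 mm diameter above); origin at the centre of its base, z up. It starts upright on the compartment floor under the door, at about wardrobe (42..62, 55..85) mm; about 80 g
- tub: Purple plastic toy bath tub with rounded ends, loose, outside about 150 (its x) x 100 (its y) mm, wall 6 mm, rim 48 mm high, inner floor 6 mm above its underside, inner space +-69 mm in x, +-44 mm in y; steel taps at its +x end reach 74 mm high. Origin: centre of its underside, z up. 250 g; stands left or right of the wardrobe
- kettle: Bystander: silver toy kettle, 42 mm diameter, spout to 35 mm from its axis along its x, 52 mm tall with its bail; origin at the centre of its base. Stands loose on the wardrobe's top, 80 to 105 mm to one side (wardrobe y) of its middle, near the catch
- block: Bystander: orange wooden block 30 x 30 x 50 mm high; origin at the centre of its base. Stands loose on the wardrobe's top, 80 to 105 mm to one side (wardrobe y) of its middle, near the catch
- armchair: Bystander: green doll's armchair 70 x 70 x 75 mm; origin at the centre of its base. Loose on the table at the side of the wardrobe without the tub
Mind the look-alikes: they are no part of the job. Of the things that look like the tub, the middle-sized one is meant.

How it is judged (in metres and radians):
On the way, in this order (a step that is already met when the one before it is completed fails the run):
1. the safety catch is turned off the bolt (value of joint catch above 0.95 rad), for 0.1 s.
2. the bolt is drawn back out of the door (value of joint bolt above 0.012 m), for 0.1 s.
3. the door has clicked in at its fully open stop (value of joint door above 0.11 m), for 0.2 s.
At the end, for the whole second after the job is handed in: The door is at its open stop (travel over 110 mm), the jar stands upright (within 0.15 rad) and still on the tub's floor (base less than 14 mm above the tub's underside, within 55 mm along and 32 mm across of its centre), released, and the tub is level (within 0.1 rad) (value of joint door above 0.11 m and x of jar in the frame of tub between -0.055 and 0.055 m and y of jar in the frame of tub between -0.032 and 0.032 m and z of jar in the frame of tub below 0.014 m and angle between jar's own z axis and vertical below 0.15 rad and angle between tub's own z axis and vertical below 0.1 rad and linear speed of jar below 0.02 m/s and contact force between the fingers and jar below 0.1 N); the robot touches nothing.
It fails at once if the kettle is shoved more than 30 mm or knocked over (distance of kettle from where it was at the start of the episode above 0.03 m or angle between kettle's own z axis and vertical above 0.5 rad).
It fails at once if the block is shoved more than 30 mm or knocked over (distance of block from where it was at the start of the episode above 0.03 m or angle between block's own z axis and vertical above 0.5 rad).
It fails at once if the armchair is shoved more than 30 mm or knocked over (distance of armchair from where it was at the start of the episode above 0.03 m or angle between armchair's own z axis and vertical above 0.5 rad).
It fails at once if the jar is tipped over (angle between jar's own z axis and vertical above 0.8 rad).
It also fails if it takes over 64 s, if anything falls off the work surface, if the arm or the gripper's body presses on something with over 40 N, if the wrist force passes 120 N, or if a joint passes its speed limit or range.

ROBOT

A 6-joint arm with a two-finger parallel gripper is mounted at the origin on the work surface. World frame = base frame: x ahead of the robot, y to its left, z up, the work surface at z = 0. Lengths are in m, angles in degrees, forces in N, time in s.
With the tool pointing down it reaches from about 0.275 to 0.75 m from the base axis. Payload 10.2 kg.
Tool frame: the origin (TCP) lies at the very end of the fingers, on their centre line; the grasp point (between the pads) lies 19 mm behind it; z points along the fingers, y is the line along which they close (so a half turn about z gives the same grasp; the last joint's range is limited). The gripper opens to 85 mm and grips with 20 to 120 N. Pads are 22 mm wide; open, the fingers measure 114 mm over their backs; the gripper's body (76 mm by 85 mm) begins 54 mm behind the grasp point. The pads swing forward as they close: fully open they stand 13 mm farther back than shut.
Start: joints at [-90.092, 17.928, 85.812, -0, 76.261, -12.8], TCP at [0.115, -0.512, 0.231] pointing down, gripper open.
Joint ranges: [-168.41, 168.41], [-55.51, 124.54], [10.69, 146.95], [-70.63, 250.63], [1, 178], [-165.06, 165.06]. Speed limits (degrees/s): [136.94, 136.94, 172.46, 180, 180, 180].

INTERFACE

Orientations are given as [roll, pitch, yaw] about the fixed x, y, z axes, in that order (R = Rz(yaw) Ry(pitch) Rx(roll)).
In Python, from rig import manip gives the robot as it stands.
- The arm moves only by the tool move_arm, never from a script. Its argument "rows" is a list of rows, each a list of 3 entries, a list of its own where there are three numbers: the shift along the tool's x, y, z in cm, then the turn, a rotation vector about the tool's x, y, z in degrees, then the opening, from -1 (shut) to 1 (fully open). In form: [[[tx, ty, tz], [ax, ay, az], fingers], ...]. A call has 1 to 8 rows; each row is the pose to reach, as a shift and turn from the pose commanded when the call began, along the tool's axes at that moment; what a row does not reach only later rows make up. A row lasts 1/10 s, in which the tool goes at most 50 mm and 8.59 degrees, less where a joint would pass 70% of its speed; a pose out of reach is approached as far as the arm can. A call with a gripper value outside its range is refused whole. The fingers move at their own pace and stop on an object; the grip force is fixed at half the most. Time passes only in rows, so rows that repeat a pose let the fingers close. It gives the time, the measured TCP pose, the force, the opening and the grip force at its end, in the units of the state.
- manip.sense(): the state, without advancing time (a new reading comes with each control period).
- manip.read_camera(name): name is "side" or "top"; returns a dict with "color" (400x640x3 uint8, red, green, blue), "intrinsics" (3x3 intrinsics, pixels), "eye" and "attitude" of the camera in the world. Camera axes: x right, y up, looking along -z (the intrinsics and any distortion apply to the point x, -y, -z); pixel columns grow to the right and rows downward; lengths in m; the calibration is good to about 2 mm. A picture is of the moment at which its call begins. There is no depth.
- manip.sign_off(): hands the job in; it is judged then, once.
The state is a dict: "clock": time; "joints": joint angles; "joint_velocities": joint speeds; "joint_efforts": joint torques, N m; "tool_pos": TCP position; "orientation": TCP orientation; "ft_force": force on the tool from outside, world axes, zero at the start; "torque": the same for the moment, N m; "grip_width": finger opening in m; "finger_force": force on a finger pad.
Only numpy, scipy, OpenCV 4.12 (cv2) and the standard library are available. Lean on these libraries where they do the work, as an engineer would, in place of code of your own. Each camera call takes 0.05 s, during which the arm holds its last target. There are 200 camera calls.

## Working session

There is one attempt and no reset: what is moved stays moved. The work goes in short steps, Python scripts to look and compute and a tool call to move; the robot and the scene stay as the last step left them, time stands still between calls to the robot, and variables do not carry over. Pictures are saved under pics/ and viewed, at most 10 in all, crops included, and the job is handed in when it is done.

Besides the shell and the picture viewer there is one more tool, called after "Call:" as name(argument=value, ...) on one line, values as JSON. move_arm: Moves the arm, as the interface text tells. Its arguments: {"type":"object","properties":{"rows":{"type":"array"}},"required":["rows"]}

```bash
mkdir -p pics
cat > h.py <<'E'
import numpy as np, cv2
from rig import manip
from scipy.spatial.transform import Rotation as R
def cam(n):
    d=manip.read_camera(n); return d
def Rm(d):
    a=np.array(d["attitude"],float)
    return a if a.shape==(3,3) else R.from_euler('xyz',a,degrees=True).as_matrix()
def ray(d,u,v):
    K=np.array(d["intrinsics"]); p=np.linalg.inv(K)@np.array([u,v,1.]); 
    return np.array(d["eye"]),Rm(d)@np.array([p[0],-p[1],-p[2]])
def onz(d,u,v,z):
    e,r=ray(d,u,v); return e+r*(z-e[2])/r[2]
def proj(d,P):
    q=Rm(d).T@(np.array(P)-np.array(d["eye"])); q=np.array([q[0],-q[1],-q[2]]); w=np.array(d["intrinsics"])@q; return w[:2]/w[2]
E
python3 - <<'E'
from h import *
for n in("top","side"):
    d=cam(n); print(n,d["eye"],d["attitude"],d["intrinsics"],[k for k in d]); cv2.imwrite(f"pics/{n}0.png",d["color"][:,:,::-1])
print(manip.sense())
E
```

```text
top [ 0.32615269 -0.05905484  1.11955888] [ 10.13008576  -1.17730083 -91.04642014] [[403.61680382   0.         318.69893179]
 [  0.         403.61680382 206.14125208]
 [  0.           0.           1.        ]] ['color', 'intrinsics', 'eye', 'attitude']
side [-0.05824545  0.77808184  0.8449266 ] [  53.99141534    0.23333913 -145.96296991] [[428.10014786   0.         322.41110358]
 [  0.         428.10014786 196.97333076]
 [  0.           0.           1.        ]] ['color', 'intrinsics', 'eye', 'attitude']
{'clock': 0.1, 'joints': array([-9.00926709e+01,  1.79559929e+01,  8.58498389e+01,  7.77466219e-04,
        7.62603393e+01, -1.27996129e+01]), 'joint_velocities': array([ 0.0296291 , -0.02755397, -0.11824282, -0.00540482, -0.07908587,
        0.03682302]), 'joint_efforts': array([ 3.47362526e-03, -4.12901258e+01, -2.60142410e+01, -1.85479525e-04,
        3.03337103e-03, -4.71728504e-05]), 'tool_pos': array([ 0.11547555, -0.51190907,  0.23079329]), 'orientation': array([-1.79935641e+02, -1.53959021e-02,  1.27067483e+01]), 'ft_force': array([0.22671319, 0.23080007, 0.40252604]), 'torque': array([ 0.02191702, -0.01317261, -0.00220683]), 'finger_force': 0.0, 'grip_width': 0.0854957334592945}
```

View pics/top0.png

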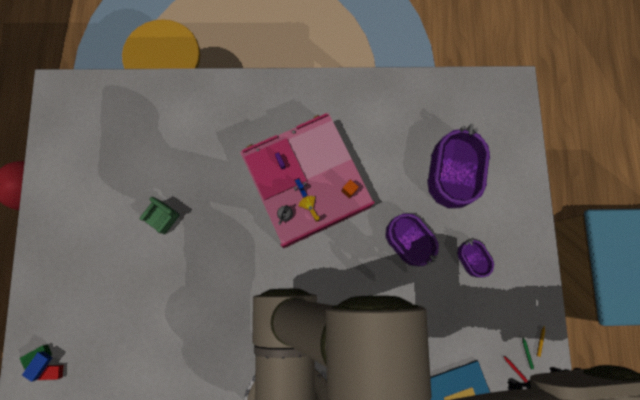

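View pics/side0.png

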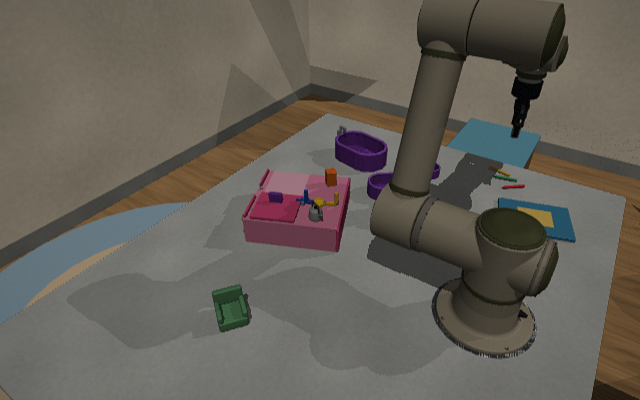

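The top view shows the pink wardrobe (corners about (245,150), (330,115), (375,205), (283,246)) with its door at the upper left. It also shows the middle-sized tub at (412,240), the armchair at (158,215), the kettle at (286,213) and the block at (350,188). The side view agrees with this.

```bash
cat > meas.py <<'E'
from h import *
def hsv(d): return cv2.cvtColor(d["color"],cv2.COLOR_RGB2HSV)
def blobs(m,mn=8):
    n,l,s,c=cv2.connectedComponentsWithStats(m.astype(np.uint8)); return [(int(s[i,4]),c[i].round(1).tolist(),s[i,:4].tolist()) for i in range(1,n) if s[i,4]>=mn]
RNG=dict(yellow=(20,33,150,60),blue=(105,125,150,50),purple=(130,150,120,40),orange=(6,16,180,60))
E
python3 - <<'E'
from meas import *
t=cam("top"); s=cam("side")
for n,d,box in(("top",t,(230,100,450,275)),("side",s,(235,150,420,255))):
    H=hsv(d).astype(int); x0,y0,x1,y1=box
    M=np.zeros(H.shape[:2],bool); M[y0:y1,x0:x1]=1
    for k,(a,b,S,V) in RNG.items():
        print(n,k,blobs(M&(H[...,0]>=a)&(H[...,0]<=b)&(H[...,1]>S)&(H[...,2]>V)))
    c=d["color"][y0:y1,x0:x1,::-1]; cv2.imwrite(f"pics/{n}1.png",cv2.resize(c,None,fx=3.5 if n=="top" else 4,fy=3.5 if n=="top" else 4,interpolation=cv2.INTER_CUBIC))
    # pink
    m=(M&(H[...,0]>=160)&(H[...,1]>70)&(H[...,2]>80)).astype(np.uint8)
    cs=max(cv2.findContours(m,0,2)[0],key=cv2.contourArea); ap=cv2.approxPolyDP(cs,5,True)[:,0]
    print("pink",[(p.tolist(),onz(d,*p,.085).round(4).tolist()) for p in ap])
E
```

```text
top yellow [(128, [307.2, 201.9], [300, 196, 15, 13]), (34, [314.3, 214.5], [311, 209, 8, 11])]
top blue [(61, [300.6, 187.3], [296, 180, 10, 16])]
top purple [(1154, [440.8, 172.3], [428, 134, 22, 73]), (64, [279.9, 160.3], [276, 153, 9, 15]), (1497, [409.1, 236.7], [387, 214, 51, 52])]
top orange [(158, [349.8, 188.3], [343, 180, 15, 17])]
pink [([327, 113], [0.7674, -0.1109, 0.085]), ([241, 151], [0.6625, 0.1202, 0.085]), ([281, 246], [0.4086, 0.0145, 0.085]), ([374, 203], [0.5168, -0.2285, 0.085])]
side yellow [(134, [326.3, 201.1], [314, 192, 24, 15])]
side blue [(81, [305.4, 197.8], [297, 190, 16, 14])]
side purple [(893, [362.7, 158.7], [335, 150, 52, 22]), (396, [377.8, 183.2], [367, 173, 26, 27]), (125, [275.0, 196.8], [269, 192, 13, 11])]
side orange [(166, [330.4, 176.6], [325, 168, 11, 18])]
pink [([267, 169], [0.7711, -0.1155, 0.085]), ([243, 214], [0.6725, 0.1085, 0.085]), ([246, 240], [0.5896, 0.187, 0.085]), ([337, 250], [0.3681, 0.0852, 0.085]), ([350, 178], [0.5139, -0.2218, 0.085]), ([337, 177], [0.5518, -0.2036, 0.085]), ([327, 187], [0.5473, -0.1385, 0.085]), ([324, 176], [0.59, -0.1852, 0.085]), ([309, 175], [0.6338, -0.1631, 0.085]), ([309, 198], [0.5602, -0.0599, 0.085]), ([333, 200], [0.4946, -0.0915, 0.085]), ([339, 192], [0.5018, -0.1364, 0.085]), ([339, 203], [0.4717, -0.0888, 0.085]), ([322, 207], [0.5027, -0.0447, 0.085]), ([323, 220], [0.4666, 0.0037, 0.085]), ([314, 222], [0.4825, 0.025, 0.085]), ([307, 216], [0.5145, 0.014, 0.085]), ([311, 205], [0.535, -0.0347, 0.085]), ([295, 200], [0.5892, -0.0284, 0.085]), ([303, 191], [0.5968, -0.0794, 0.085]), ([281, 192], [0.6499, -0.0376, 0.085]), ([281, 203], [0.6147, 0.0066, 0.085]), ([268, 201], [0.6532, 0.0204, 0.085]), ([264, 190], [0.7003, -0.0168, 0.085]), ([273, 171], [0.7466, -0.117, 0.085]), ([259, 188], [0.7203, -0.0165, 0.085])]
```

View pics/top1.png

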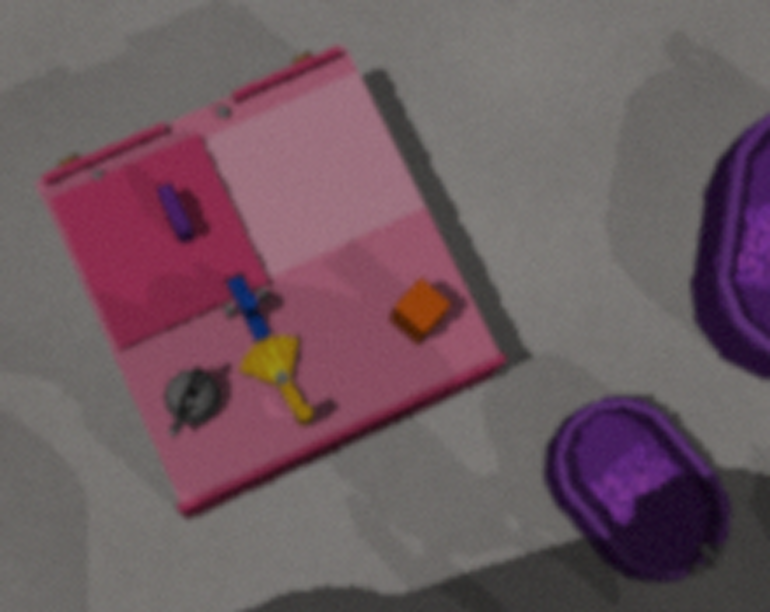

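View pics/side1.png

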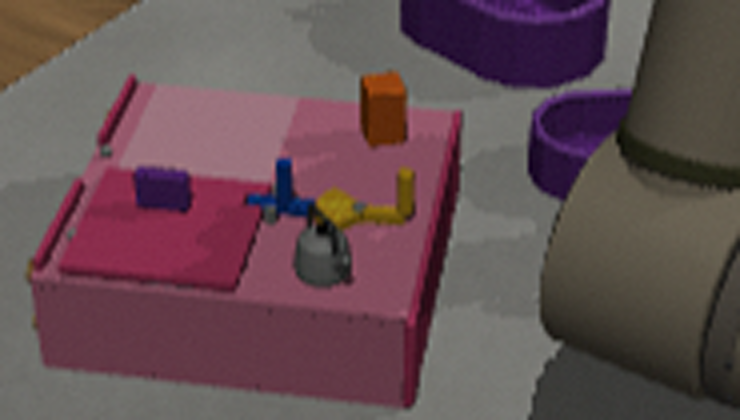

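Top crop: the catch pivot is at about (281,377), the bolt runs (235,280) to (262,335), the handle is at (175,210), the kettle at (190,397) and the block at (420,310). Side crop: the yellow post runs (405,172) to (405,213) and the blue knob (284,160) to (284,210).

Run:
```python
from meas import *
from scipy.optimize import least_squares
t=cam("top"); s=cam("side")
T=lambda x,y:(230+x/3.5,100+y/3.5); S=lambda x,y:(235+x/4,150+y/4)
L=[("nl",t,T(183,500),(-135,130,85)),("nr",t,T(497,352),(-135,-130,85)),("fr",t,T(347,47),(135,-130,96)),("fl",t,T(42,180),(135,130,96)),
("piv",t,T(281,377),(-83.5,25,95)),("hand",t,T(173,208),(59,45,126)),("knobS",s,S(284,160),(-28,25,131)),("knobSb",s,S(284,208),(-28,25,95)),("snr",s,S(460,113),(-135,-130,85)),("snl",s,S(408,318),(-135,130,85))]
def W(p,q): 
    c,sn=np.cos(p[2]),np.sin(p[2]); return np.array([p[0]+(c*q[0]-sn*q[1])/1e3,p[1]+(sn*q[0]+c*q[1])/1e3,q[2]/1e3])
f=lambda p:np.concatenate([proj(d,W(p,q))-np.array(uv) for _,d,uv,q in L])
r=least_squares(f,[.59,-.05,-.4],loss="soft_l1"); p=r.x
print("pose",p,np.degrees(p[2]))
for (n,*_),e in zip(L,f(p).reshape(-1,2)): print(n,e.round(1))
np.save("w.npy",p)
# post
for n,d,uv,z in(("post side top",s,S(405,170),.131),("post side bot",s,S(405,213),.095),("post top",t,T(300,405),.118)):
    P=onz(d,*uv,z); q=R.from_euler('z',-p[2]).apply(P-[p[0],p[1],0])*1e3; print(n,P.round(4),q.round(1))
for n,uv,z in(("kettle",T(192,397),.115),("block",T(424,305),.135)):
    P=onz(t,*uv,z); q=R.from_euler('z',-p[2]).apply(P-[p[0],p[1],0])*1e3; print(n,P.round(4),q.round(1))
for n,q in(("knob",(-28,25,118)),("handle",(59,45,117)),("handle open",(59,-70,117)),("piv",(-83.5,25,95)),("comp",(52,65,6))): print(n,W(p,q).round(4))
# tub rim ellipse/min area rect at z=.048
H=hsv(t).astype(int); m=((H[...,0]>=128)&(H[...,0]<=152)&(H[...,1]>90)&(H[...,2]>15)).astype(np.uint8); M=np.zeros_like(m); M[205:275,380:446]=1
c=max(cv2.findContours(m*M,0,2)[0],key=cv2.contourArea)[:,0]
P=np.array([onz(t,*u,.048)[:2] for u in c.astype(float)],np.float32); print("tub",cv2.minAreaRect(P*1000))
```

```text
pose [ 0.58971913 -0.05081613  0.41502359] 23.77909988019005
nl [-1.   1.1]
nr [0.3 1.8]
fr [-0.3 -1.5]
fl [-2.6 -1.1]
piv [-0.   0.7]
hand [0.4 0. ]
knobS [ 0.3 -0.6]
knobSb [ 0.6 -2.6]
snr [-0.9 -1. ]
snl [-0.1 -0.8]
post side top [ 0.4731 -0.0746  0.131 ] [-116.3   25.3  131. ]
post side bot [ 0.4708 -0.0719  0.095 ] [-117.3   28.7   95. ]
post top [ 0.4804 -0.075   0.118 ] [-109.7   22.   118. ]
kettle [0.4879 0.0025 0.115 ] [-71.7  89.9 115. ]
block [ 0.5488 -0.1646  0.135 ] [-83.3 -87.7 135. ]
knob [ 0.554  -0.0392  0.118 ]
handle [0.6256 0.0142 0.117 ]
handle open [ 0.6719 -0.0911  0.117 ]
piv [ 0.5032 -0.0616  0.095 ]
comp [0.6111 0.0296 0.006 ]
tub ((424.1301574707031, -330.6202392578125), (145.45980834960938, 108.91488647460938), 38.31435775756836)
```

```bash
cat > go.py <<'E'
from h import *
p=np.load("w.npy")
def w2(x,y): c,s=np.cos(p[2]),np.sin(p[2]); return np.array([p[0]+(c*x-s*y)/1e3,p[1]+(s*x+c*y)/1e3])
def rel(targets):  # targets: (world x,y,z,yaw deg)
    s=manip.sense(); R0=R.from_euler('xyz',s["orientation"],degrees=True); P0=s["tool_pos"]
    for x,y,z,yaw in targets:
        d=R0.inv().apply(np.array([x,y,z])-P0)*100; r=(R0.inv()*R.from_euler('xyz',[180,0,yaw],degrees=True)).as_rotvec(degrees=True)
        print(d.round(2).tolist(),r.round(1).tolist())
W0=np.degrees(p[2])
E
python3 - <<'E'
from go import *
rel([(*w2(-117.5,26),.2,W0),(*w2(-117.5,26),.105,W0)])
E
```

```text
[44.38, -34.86, 3.13] [-0.0, -0.0, -11.1]
[44.38, -34.85, 12.63] [-0.0, -0.0, -11.1]
```

Call:
move_arm(rows=[[[4,-3,0],[0,0,-8],-0.1],[[8,-6.5,0],[0,0,-11.1],-0.1],[[12,-9.5,0],[0,0,-11.1],-0.1],[[16,-12.5,0.5],[0,0,-11.1],-0.1],[[20,-15.5,1],[0,0,-11.1],-0.1],[[24,-18.5,1.5],[0,0,-11.1],-0.1],[[28,-21.5,2],[0,0,-11.1],-0.1],[[32,-25,2.5],[0,0,-11.1],-0.1]])

```text
clock: 1.1
tool_pos: [0.3692, -0.2022, 0.207]
orientation: [180.0, -0.0, 23.8]
ft_force: [1.3, -0.3, 0.4]
grip_width: 0.0383
finger_force: 0.0
```

Run:
```python
from go import *
s=manip.sense(); print(s["tool_pos"],s["orientation"],s["grip_width"])
rel([(*w2(-117.5,26),.2,W0),(*w2(-117.5,26),.105,W0)])
```

```text
[ 0.36924176 -0.20219053  0.20696126] [ 1.79967495e+02 -1.50800666e-02  2.37944859e+01] 0.03828274852302007
[14.53, -7.56, 0.7] [0.0, -0.0, 0.0]
[14.53, -7.56, 10.2] [0.0, -0.0, 0.0]
```

Call:
move_arm(rows=[[[4,-2,0],[0,0,0],-0.1],[[8,-4.2,0],[0,0,0],-0.1],[[12,-6.2,0.3],[0,0,0],-0.1],[[14.3,-7.3,0.5],[0,0,0],-0.1],[[14.3,-7.3,2],[0,0,0],-0.1],[[14.3,-7.3,4],[0,0,0],-0.1],[[14.3,-7.3,4],[0,0,0],-0.1],[[14.3,-7.3,4],[0,0,0],-0.1]])

```text
clock: 1.9
tool_pos: [0.4696, -0.0795, 0.1674]
orientation: [-180.0, 0.0, 23.8]
ft_force: [0.3, -0.8, 0.5]
grip_width: 0.0384
finger_force: 0.0
```

Run:
```python
from go import *
s=manip.sense(); print(s["tool_pos"],s["ft_force"])
rel([(*w2(-117.5,26),.105,W0)])
d=cam("side"); cv2.imwrite("pics/s2.png",cv2.resize(d["color"][110:250,235:420,::-1],None,fx=4,fy=4,interpolation=cv2.INTER_CUBIC))
```

```text
[ 0.46964154 -0.0795037   0.16742503] [ 0.34349108 -0.83535459  0.49842501]
[0.4, -0.38, 6.24] [-0.0, 0.0, 0.0]
```

View pics/s2.png

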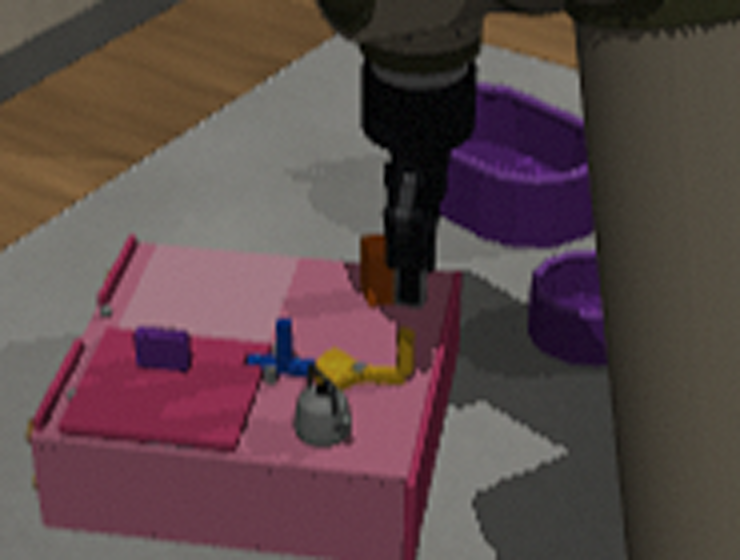

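The gripper's fingertips are at crop (410,300), directly above the yellow post at (405,335), so it is aligned for the descent.

Call:
move_arm(rows=[[[0.4,-0.4,0],[0,0,0],-0.1],[[0.4,-0.4,2],[0,0,0],-0.1],[[0.4,-0.4,4],[0,0,0],-0.1],[[0.4,-0.4,6.1],[0,0,0],-0.1],[[0.4,-0.4,6.1],[0,0,0],-0.4],[[0.4,-0.4,6.1],[0,0,0],-0.5],[[0.4,-0.4,6.1],[0,0,0],-0.5],[[0.4,-0.4,6.1],[0,0,0],-0.5]])

```text
clock: 2.75
tool_pos: [0.4722, -0.0742, 0.1071]
orientation: [179.9, -0.1, 23.8]
ft_force: [-0.2, -0.4, -0.3]
grip_width: 0.0209
finger_force: 0.0
```

Run:
```python
from go import *
L=[]
for a in list(range(8,88,8))+[86]: 
    t=np.radians(a); L.append((*w2(-83.5-34*np.cos(t),25-34*np.sin(t)),.106,W0+a))
rel(L)
```

```text
[-0.01, 0.57, 0.11] [0.1, -0.1, -8.0]
[0.08, 1.03, 0.11] [0.1, -0.1, -16.0]
[0.25, 1.48, 0.11] [0.1, -0.1, -24.0]
[0.47, 1.9, 0.11] [0.1, -0.1, -32.0]
[0.75, 2.28, 0.11] [0.1, -0.0, -40.0]
[1.08, 2.62, 0.11] [0.1, -0.0, -48.0]
[1.45, 2.92, 0.11] [0.1, -0.0, -56.0]
[1.86, 3.15, 0.11] [0.1, -0.0, -64.0]
[2.3, 3.33, 0.11] [0.1, -0.0, -72.0]
[2.76, 3.45, 0.12] [0.1, -0.0, -80.0]
[3.11, 3.49, 0.12] [0.1, -0.0, -86.0]
```

Call:
move_arm(rows=[[[0,0.5,0],[0,0,-8],-0.5],[[0.1,1.0,0],[0,0,-16],-0.5],[[0.25,1.5,0],[0,0,-24],-0.5],[[0.5,1.9,0],[0,0,-32],-0.5],[[0.75,2.3,0],[0,0,-40],-0.5],[[1.1,2.6,0],[0,0,-48],-0.5],[[1.45,2.9,0],[0,0,-56],-0.5],[[1.45,2.9,0],[0,0,-56],-0.5]])

```text
clock: 3.55
tool_pos: [0.4971, -0.095, 0.1065]
orientation: [179.9, 0.0, 79.9]
ft_force: [0.1, 0.7, -0.3]
grip_width: 0.0216
finger_force: 0.0
```

Run:
```python
from go import *
L=[]
for a in (64,72,80,86,92): 
    t=np.radians(a); L.append((*w2(-83.5-34*np.cos(t),25-34*np.sin(t)),.107,W0+a))
rel(L)
```

```text
[0.03, 0.49, -0.05] [0.1, 0.0, -7.9]
[0.13, 0.95, -0.05] [0.1, 0.0, -15.9]
[0.29, 1.4, -0.04] [0.1, 0.0, -23.9]
[0.45, 1.72, -0.04] [0.1, 0.0, -29.9]
[0.64, 2.01, -0.04] [0.1, 0.0, -35.9]
```

Call:
move_arm(rows=[[[0,0.5,0],[0,0,-8],-0.5],[[0.15,0.95,0],[0,0,-16],-0.5],[[0.3,1.4,0],[0,0,-24],-0.5],[[0.45,1.7,0],[0,0,-30],-0.5],[[0.6,1.95,0],[0,0,-34],-0.5],[[0.6,1.95,0],[0,0,-34],-0.5],[[0.6,1.7,0],[0,0,-34],-0.2],[[0.6,1.7,-1],[0,0,-34],-0.2]])

```text
clock: 4.35
tool_pos: [0.5134, -0.0915, 0.1155]
orientation: [-179.9, -0.1, 113.6]
ft_force: [-1.2, -0.3, 0.4]
grip_width: 0.0344
finger_force: 0.0
```

Run:
```python
from go import *
rel([(*w2(-83.5,-9),.15,W0+90),(*w2(-28,25),.15,W0+90),(*w2(-28,25),.106,W0+90)])
```

```text
[-0.24, 0.27, -3.45] [-0.1, -0.1, -0.1]
[3.17, 5.81, -3.45] [-0.1, -0.1, -0.1]
[3.16, 5.82, 0.95] [-0.1, -0.1, -0.1]
```

Call:
move_arm(rows=[[[0,0,-1.5],[0,0,0],-0.2],[[0,0,-3.5],[0,0,0],-0.2],[[0,0,-3.6],[0,0,0],-0.2],[[1.5,3,-3.6],[0,0,0],-0.2],[[3.1,5.8,-3.6],[0,0,0],-0.2],[[3.1,5.8,-3.6],[0,0,0],-0.2],[[3.1,5.8,-3.6],[0,0,0],-0.2]])

```text
clock: 5.05
tool_pos: [0.5547, -0.0398, 0.1515]
orientation: [-180.0, -0.0, 113.8]
ft_force: [-1.0, -1.0, -0.1]
grip_width: 0.0344
finger_force: 0.0
```

Run:
```python
from go import *
s=manip.sense(); print(s["tool_pos"],s["ft_force"])
rel([(*w2(-28,25),.106,W0+90)])
d=cam("side"); cv2.imwrite("pics/s3.png",cv2.resize(d["color"][120:250,235:420,::-1],None,fx=4,fy=4,interpolation=cv2.INTER_CUBIC))
```

```text
[ 0.5546604  -0.03976974  0.15149335] [-0.99491448 -0.97814865 -0.0891662 ]
[0.07, -0.03, 4.55] [-0.0, -0.0, 0.0]
```

View pics/s3.png

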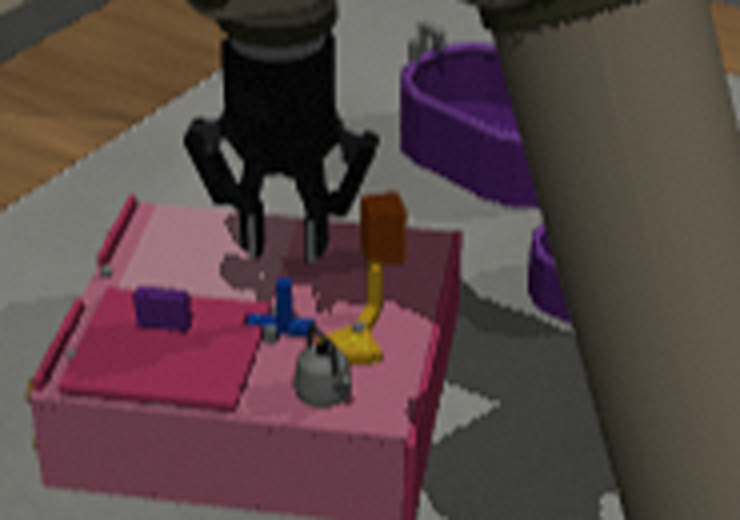

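The catch now points away, with its post at (375,270), and the fingers at (250,250) and (315,255) straddle the blue knob at (284,290).

Call:
move_arm(rows=[[[0,0,2.2],[0,0,0],-0.2],[[0,0,4.5],[0,0,0],-0.2],[[0,0,4.5],[0,0,0],-0.5],[[0,0,4.5],[0,0,0],-0.5],[[0,-0.9,4.5],[0,0,0],-0.5],[[0,-1.8,4.5],[0,0,0],-0.5],[[0,-2.6,4.5],[0,0,0],-0.5],[[0,-2.6,4.5],[0,0,0],-0.5]])

```text
clock: 5.9
tool_pos: [0.5319, -0.0512, 0.1081]
orientation: [179.7, 0.2, 113.7]
ft_force: [7.5, -0.7, -1.7]
grip_width: 0.0214
finger_force: 3.5
```

Call:
move_arm(rows=[[[0,0.3,0],[0,0,0],-0.2],[[0,0.3,0],[0,0,0],-0.2],[[0,0.3,-2.5],[0,0,0],-0.2],[[0,0.3,-5],[0,0,0],-0.1],[[0,0.3,-5],[0,0,8],-0.1],[[0,0.3,-5],[0,0,16],-0.1],[[0,0.3,-5],[0,0,24],-0.1],[[0,0.3,-5],[0,0,32],-0.1]])

```text
clock: 6.7
tool_pos: [0.5334, -0.0494, 0.157]
orientation: [-180.0, 0.0, 81.5]
ft_force: [0.7, -0.7, -0.0]
grip_width: 0.0383
finger_force: 0.0
```

Run:
```python
from meas import *
from go import *
s=manip.sense(); print(s["tool_pos"],s["ft_force"],s["orientation"])
rel([(*w2(59,45),.16,W0)])
d=cam("side");H=hsv(d).astype(int)
for k in("blue","purple"):
    a,b,S,V=RNG[k];M=np.zeros(H.shape[:2],bool);M[150:255,235:330]=1
    print(k,blobs(M&(H[...,0]>=a)&(H[...,0]<=b)&(H[...,1]>S)&(H[...,2]>V)))
print(proj(d,[*w2(-28,25),.113]),proj(d,[*w2(-50,25),.113]))
```

```text
[ 0.53344568 -0.04939218  0.1570289 ] [ 0.680057   -0.69010965 -0.02175076] [-1.79958331e+02  1.97300801e-03  8.14828843e+01]
[7.65, 8.17, -0.3] [-0.0, 0.0, 57.7]
blue [(76, [310.9, 198.7], [304, 190, 16, 14])]
purple [(125, [275.0, 196.8], [269, 192, 13, 11])]
[306.41487322 194.44328585] [313.77421112 195.19977771]
```

Call:
move_arm(rows=[[[1,1,-0.3],[0,0,8],-0.1],[[2,2,-0.3],[0,0,16],-0.1],[[3,3,-0.3],[0,0,24],-0.1],[[4,4,-0.3],[0,0,32],-0.1],[[5,5.5,-0.3],[0,0,40],-0.1],[[6,6.5,-0.3],[0,0,48],-0.1],[[7.6,8.1,-0.3],[0,0,56],-0.1],[[7.6,8.1,-0.3],[0,0,57.7],-0.1]])

```text
clock: 7.55
tool_pos: [0.6256, 0.0154, 0.1596]
orientation: [-180.0, 0.0, 24.1]
ft_force: [-0.3, -0.4, -1.1]
grip_width: 0.0389
finger_force: 0.0
```

Run:
```python
from go import *
rel([(*w2(59,45),.104,W0),(*w2(59,-72),.104,W0)])
```

```text
[-0.05, 0.12, 5.56] [-0.0, 0.0, 0.4]
[-0.13, 11.82, 5.56] [-0.0, 0.0, 0.4]
```

Call:
move_arm(rows=[[[0,0.1,2.5],[0,0,0.3],-0.1],[[0,0.1,5.3],[0,0,0.3],-0.1],[[0,0.1,5.3],[0,0,0.3],-0.5],[[0,0.1,5.3],[0,0,0.3],-0.5],[[0,1.5,5.3],[0,0,0.3],-0.5],[[0,3.5,5.3],[0,0,0.3],-0.5],[[0,5.5,5.3],[0,0,0.3],-0.5],[[0,5.5,5.3],[0,0,0.3],-0.5]])

```text
clock: 8.35
tool_pos: [0.6486, -0.0388, 0.1083]
orientation: [179.9, -0.1, 23.7]
ft_force: [-0.5, 0.4, -1.5]
grip_width: 0.0214
finger_force: 0.0
```

Call:
move_arm(rows=[[[0,1.5,0],[0,0,0],-0.5],[[0,3,0],[0,0,0],-0.5],[[0,4.3,0],[0,0,0],-0.5],[[0,5.2,0],[0,0,0],-0.5],[[0,5.8,0],[0,0,0],-0.5],[[0,6.3,0],[0,0,0],-0.5],[[0,6.6,0],[0,0,0],-0.5],[[0,6.6,0],[0,0,0],-0.5]])

```text
clock: 9.15
tool_pos: [0.6729, -0.0937, 0.1068]
orientation: [-179.7, 0.1, 23.9]
ft_force: [-7.8, 12.1, 5.7]
grip_width: 0.0215
finger_force: 7.3
```

Run:
```python
from go import *
s=manip.sense(); print(s["tool_pos"],s["ft_force"])
print(R.from_euler('z',-p[2]).apply(s["tool_pos"]-[p[0],p[1],0])*1e3)
d=cam("side"); cv2.imwrite("pics/s4.png",cv2.resize(d["color"][120:250,235:420,::-1],None,fx=4,fy=4,interpolation=cv2.INTER_CUBIC))
```

```text
[ 0.67288046 -0.09372673  0.10676667] [-7.76594802 12.07570493  5.71684741]
[ 58.79944984 -72.79939047 106.76667434]
```

View pics/s4.png

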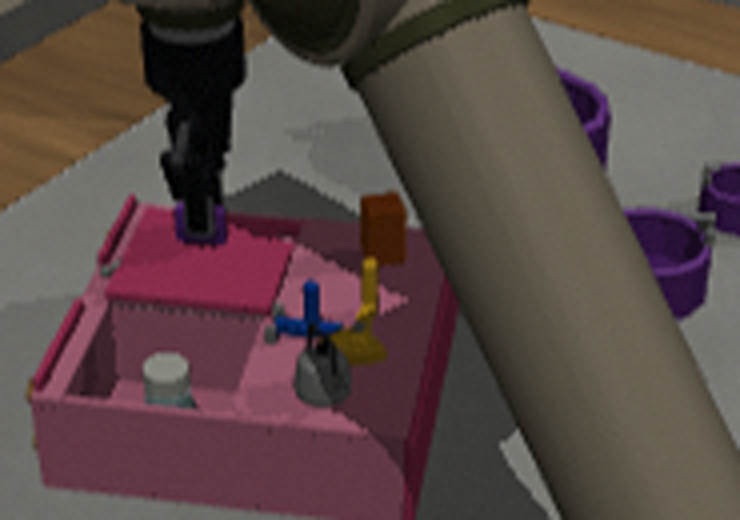

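The door is open (slab at crop (200,260)) and the force has risen past the detent. The jar's white cap shows at crop (166,365). I'll give the door one more small push, then release.

Call:
move_arm(rows=[[[0,0.3,0],[0,0,0],-0.5],[[0,0.3,0],[0,0,0],-0.5],[[0,0.3,0],[0,0,0],-0.5]])

```text
clock: 9.5
tool_pos: [0.673, -0.0939, 0.1067]
orientation: [-179.4, 0.2, 24.0]
ft_force: [-14.3, 21.3, 8.7]
grip_width: 0.0212
finger_force: 13.1
```

Call:
move_arm(rows=[[[0,-0.6,0],[0,0,0],-0.2],[[0,-0.6,0],[0,0,0],-0.2],[[0,-0.6,-2.5],[0,0,0],-0.2],[[0,-0.6,-6],[0,0,0],0.3]])

```text
clock: 9.9
tool_pos: [0.6721, -0.0941, 0.1657]
orientation: [-179.9, 0.2, 23.8]
ft_force: [-0.0, 0.0, 0.5]
grip_width: 0.0475
finger_force: 0.0
```

Run:
```python
from meas import *
from go import *
s=manip.sense(); print(s["tool_pos"],s["ft_force"])
d=cam("side");t=cam("top")
for n,D in(("side",d),("top",t)):
    H=hsv(D).astype(int); u0,v0=proj(D,[*w2(52,65),.08]); M=np.zeros(H.shape[:2],bool); M[int(v0)-20:int(v0)+20,int(u0)-22:int(u0)+22]=1
    m=M&(H[...,1]<70)&(H[...,2]>90); 
    for b in blobs(m,20):
        P=onz(D,*b[1],.082 if n=="top" else .078); print(n,b,P.round(4),(R.from_euler('z',-p[2]).apply(P-[p[0],p[1],0])*1e3).round(1))
c=[cv2.resize(D["color"][y:y+75,x:x+95,::-1],None,fx=4,fy=4,interpolation=cv2.INTER_CUBIC) for D,x,y in((t,235,105),(d,235,175))]
cv2.imwrite("pics/j.png",np.hstack(c))
a,b,S,V=RNG["purple"];H=hsv(d).astype(int);M=np.zeros(H.shape[:2],bool);M[150:255,235:330]=1
print(blobs(M&(H[...,0]>=a)&(H[...,0]<=b)&(H[...,1]>S)&(H[...,2]>V)),proj(d,[*w2(59,45),.11]),proj(d,[*w2(59,-70),.11]))
```

```text
[ 0.6720895  -0.09405469  0.16574034] [-0.02178303  0.01738129  0.50915809]
side (75, [276.0, 211.5], [271, 208, 11, 8]) [0.6072 0.0401 0.078 ] [52.6 76.1 78. ]
top (291, [287.5, 176.2], [275, 156, 22, 33]) [ 0.5927 -0.0028  0.082 ] [22.1 42.8 82. ]
[(106, [284.5, 175.6], [279, 171, 12, 10])] [275.96200443 196.20947179] [285.63557901 175.07394944]
```

View pics/j.png

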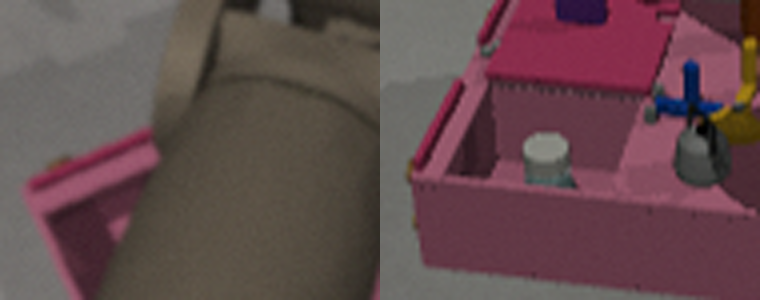

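The jar's cap is visible in the side camera only, with its top centre near (276.7,210.8), because the arm hides it from the top camera. I'll move over it, closing along wardrobe x, which leaves room at both ends.

Run:
```python
from go import *
d=cam("side"); P=onz(d,276.6,210.9,.082); print(P,R.from_euler('z',-p[2]).apply(P-[p[0],p[1],0])*1e3)
rel([(P[0],P[1],.17,W0+90)])
```

```text
[0.60405264 0.04074377 0.082     ] [50.03469532 78.00764999 82.        ]
[-0.93, -15.2, -0.12] [0.3, 0.0, -90.0]
```

Call:
move_arm(rows=[[[0,-2,-0.5],[0,0,-8.5],0.4],[[0,-4,-0.5],[0,0,-17],0.4],[[0,-6,-0.5],[0,0,-25.5],0.4],[[-0.4,-8,-0.5],[0,0,-34],0.4],[[-0.5,-10,-0.5],[0,0,-42],0.4],[[-0.6,-12,-0.5],[0,0,-50],0.4],[[-0.7,-14,-0.3],[0,0,-58],0.4],[[-0.8,-15.1,-0.1],[0,0,-66],0.4]])

```text
clock: 10.85
tool_pos: [0.6037, 0.0422, 0.1669]
orientation: [-179.9, 0.0, 90.2]
ft_force: [-0.3, 0.1, -0.5]
grip_width: 0.0595
finger_force: 0.0
```

Call:
move_arm(rows=[[[0,0,0],[0,0,-8],0.4],[[0,0,0],[0,0,-16],0.4],[[0,0,0],[0,0,-24],0.4],[[0,0,0],[0,0,-24],0.4]])

```text
clock: 11.25
tool_pos: [0.6043, 0.041, 0.167]
orientation: [-179.9, -0.0, 113.9]
ft_force: [0.8, -0.1, -0.6]
grip_width: 0.0597
finger_force: 0.0
```

Run:
```python
from go import *
s=manip.sense(); print(s["tool_pos"],s["orientation"],s["grip_width"])
rel([(.6055,.0403,.1,W0+90),(.6055,.0403,.034,W0+90)])
d=cam("side"); cv2.imwrite("pics/s5.png",cv2.resize(d["color"][110:260,215:400,::-1],None,fx=4,fy=4,interpolation=cv2.INTER_CUBIC))
```

```text
[0.60429384 0.04099035 0.16695098] [-1.79921347e+02 -2.27109487e-02  1.13858348e+02] 0.05969945420446378
[-0.11, 0.09, 6.69] [-0.1, -0.0, 0.1]
[-0.12, 0.1, 13.29] [-0.1, -0.0, 0.1]
```

View pics/s5.png

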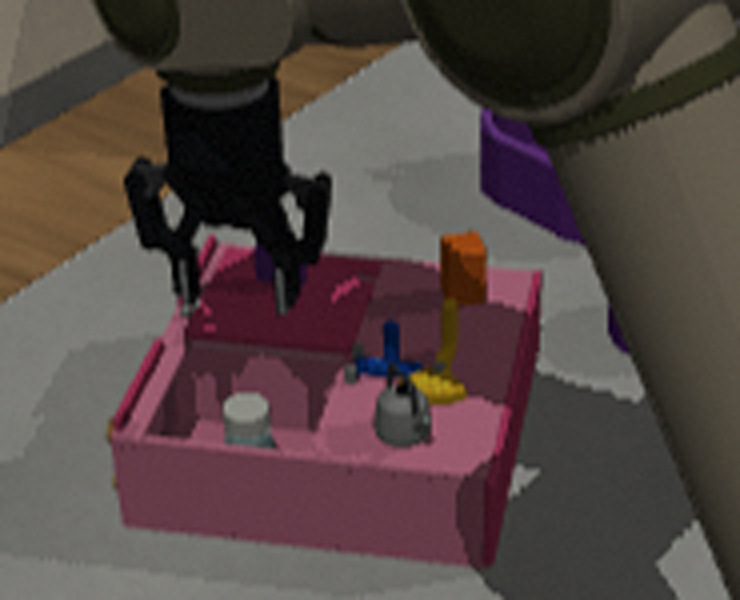

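The fingers at (190,310) and (282,310) straddle the jar, whose cap is at (246,405), and they line up with its axis. The kettle and block are undisturbed.

Call:
move_arm(rows=[[[-0.1,0.1,2.5],[0,0,0],0.25],[[-0.1,0.1,5],[0,0,0],0.25],[[-0.1,0.1,7],[0,0,0],0.25],[[-0.1,0.1,8.5],[0,0,0],0.25],[[-0.1,0.1,10],[0,0,0],0.25],[[-0.1,0.1,11.5],[0,0,0],0.25],[[-0.1,0.1,13],[0,0,0],0.25],[[-0.1,0.1,13],[0,0,0],0.25]])

```text
clock: 12.1
tool_pos: [0.6047, 0.0409, 0.0357]
orientation: [-179.8, -0.1, 113.7]
ft_force: [-0.4, -0.2, -0.2]
grip_width: 0.0533
finger_force: 0.0
```

Call:
move_arm(rows=[[[0,0,0],[0,0,0],0],[[0,0,0],[0,0,0],-0.1],[[0,0,0],[0,0,0],-0.2],[[0,0,0],[0,0,0],-0.3],[[0,0,0],[0,0,0],-0.3],[[0,0,0],[0,0,0],-0.3]])

```text
clock: 12.7
tool_pos: [0.6063, 0.0407, 0.0391]
orientation: [179.9, 0.1, 113.8]
ft_force: [-2.1, -0.4, 6.2]
grip_width: 0.0337
finger_force: 59.3
```

Call:
move_arm(rows=[[[0,0,-0.5],[0,0,0],-0.3],[[0,0,-2],[0,0,0],-0.3],[[0,0,-4],[0,0,0],-0.3],[[0,0,-7],[0,0,0],-0.3],[[0,0,-10],[0,0,0],-0.3],[[0,0,-13],[0,0,0],-0.3],[[0,0,-16],[0,0,0],-0.3],[[0,0,-16],[0,0,0],-0.3]])

```text
clock: 13.5
tool_pos: [0.6074, 0.0408, 0.2036]
orientation: [179.6, 0.3, 113.8]
ft_force: [0.5, -0.5, -0.5]
grip_width: 0.0341
finger_force: 59.7
```

Run:
```python
from meas import *
from go import *
s=manip.sense(); print(s["tool_pos"],s["orientation"],s["grip_width"],s["ft_force"])
d=cam("side"); a=cv2.resize(d["color"][70:240,210:330,::-1],None,fx=3,fy=3,interpolation=cv2.INTER_CUBIC)
t=cam("top"); b=cv2.resize(t["color"][195:280,370:460,::-1],None,fx=5,fy=5,interpolation=cv2.INTER_CUBIC)
cv2.imwrite("pics/s6.png",np.hstack([a,cv2.copyMakeBorder(b,0,510-b.shape[0],0,0,0)[:510,:440]]))
```

```text
[0.60738022 0.0407913  0.2035989 ] [179.56414983   0.25730412 113.81527171] 0.03406978533065208 [ 0.51321457 -0.47136226 -0.50349345]
```

View pics/s6.png

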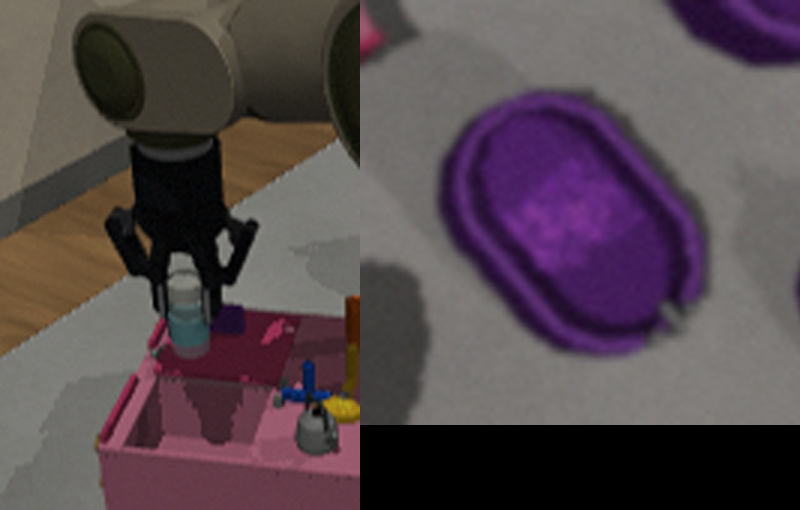

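The jar hangs upright in the fingers, with its base at about crop (188,349). The tub's rim centre is at about (580,215) in the right crop, and the taps are at its lower-right end (670,315).

Run:
```python
from meas import *
from go import *
s=manip.sense(); P=s["tool_pos"]; d=cam("side"); t=cam("top")
for h in(.025,.03,.035,.04): print(h,proj(d,P-[0,0,h]).round(1))
H=hsv(t).astype(int); m=((H[...,0]>=128)&(H[...,0]<=152)&(H[...,1]>90)&(H[...,2]>15)).astype(np.uint8); M=np.zeros_like(m); M[205:275,380:446]=1
c=max(cv2.findContours(m*M,0,2)[0],key=cv2.contourArea)[:,0]
for z in(.048,.024):
    Q=np.array([onz(t,*u,z)[:2] for u in c.astype(float)],np.float32); print("tub",z,cv2.minAreaRect(Q*1000))
b=lambda x,y:(370+(x-360)/5,195+y/5)
for n,uv,z in(("rim c",b(580,215),.048),("rimUL in",b(497,122),.048),("rimLR in",b(670,310),.048),("rimL",b(480,215),.048),("tap",b(670,315),.074)): print(n,onz(t,*uv,z).round(4))
# s of inner rim: lateral at centre
```

```text
0.025 [273.9 184.6]
0.03 [274.  186.1]
0.035 [274.1 187.6]
0.04 [274.2 189. ]
tub 0.048 ((424.4736633300781, -331.0549621582031), (145.45980834960938, 107.80674743652344), 38.31435775756836)
tub 0.024 ((426.6756896972656, -337.14691162109375), (148.7177276611328, 110.22135925292969), 38.31439208984375)
rim c [ 0.427  -0.3378  0.048 ]
rimUL in [ 0.4779 -0.2958  0.048 ]
rimLR in [ 0.3758 -0.3827  0.048 ]
rimL [ 0.4279 -0.2841  0.048 ]
tap [ 0.372  -0.3747  0.074 ]
```

Run:
```python
from go import *
rel([(.432,-.331,.2,128.5)])
```

```text
[-27.03, -30.87, -0.26] [-0.1, -0.1, -14.7]
```

Call:
move_arm(rows=[[[-1.2,-1.4,0],[0,0,-2],-0.3],[[-3,-3.5,0],[0,0,-4],-0.3],[[-5.2,-6,0],[0,0,-6],-0.3],[[-7.5,-8.5,0],[0,0,-8],-0.3],[[-9.7,-11,0],[0,0,-10],-0.3],[[-12,-13.7,0],[0,0,-12],-0.3],[[-14.2,-16.2,0],[0,0,-14],-0.3],[[-16.4,-18.7,0],[0,0,-14.6],-0.3]])

```text
clock: 14.5
tool_pos: [0.4998, -0.1856, 0.197]
orientation: [-180.0, -0.1, 128.5]
ft_force: [1.1, -0.4, -0.3]
grip_width: 0.0341
finger_force: 59.8
```

Run:
```python
from go import *
rel([(.432,-.331,.2,128.5)])
```

```text
[-7.17, -14.36, -0.3] [-0.0, -0.1, -0.0]
```

Call:
move_arm(rows=[[[-1.2,-2.4,0],[0,0,0],-0.3],[[-2.5,-5,0],[0,0,0],-0.3],[[-3.8,-7.6,0],[0,0,0],-0.3],[[-5,-10.2,0],[0,0,0],-0.3],[[-6,-12,0],[0,0,0],-0.3],[[-6.8,-13.6,0],[0,0,0],-0.3],[[-7,-14.1,0.5],[0,0,0],-0.3],[[-7,-14.1,2],[0,0,0],-0.3]])

```text
clock: 15.3
tool_pos: [0.4339, -0.3276, 0.1778]
orientation: [180.0, 0.0, 128.3]
ft_force: [-0.2, 0.2, -1.3]
grip_width: 0.0342
finger_force: 59.8
```

Run:
```python
from go import *
rel([(.432,-.331,.044,128.5)])
```

```text
[-0.14, -0.36, 13.38] [0.0, 0.0, -0.2]
```

Call:
move_arm(rows=[[[-0.1,-0.2,2.5],[0,0,0],-0.3],[[-0.1,-0.2,5],[0,0,0],-0.3],[[-0.1,-0.2,7.5],[0,0,0],-0.3],[[-0.1,-0.2,10],[0,0,0],-0.3],[[-0.1,-0.2,11.8],[0,0,0],-0.3],[[-0.1,-0.2,12.8],[0,0,0],-0.3],[[-0.1,-0.2,13.2],[0,0,0],-0.3],[[-0.1,-0.2,13.2],[0,0,0],-0.3]])

```text
clock: 16.1
tool_pos: [0.4331, -0.3289, 0.0459]
orientation: [180.0, -0.0, 128.4]
ft_force: [-0.1, 1.1, -1.4]
grip_width: 0.034
finger_force: 59.8
```

Run:
```python
from meas import *
s=manip.sense(); print(s["tool_pos"],s["ft_force"])
t=cam("top"); H=hsv(t).astype(int); m=((H[...,0]>=128)&(H[...,0]<=152)&(H[...,1]>90)&(H[...,2]>15)).astype(np.uint8); M=np.zeros_like(m); M[205:275,380:446]=1
c=max(cv2.findContours(m*M,0,2)[0],key=cv2.contourArea)[:,0]; print(c.min(0),c.max(0),len(c))
```

```text
[ 0.43309367 -0.3288921   0.04589819] [-0.13750872  1.11307896 -1.42046734]
[386 215] [400 232] 19
```

No contact yet; lowering in small steps.

Call:
move_arm(rows=[[[0,0,0.2],[0,0,0],-0.3],[[0,0,0.4],[0,0,0],-0.3],[[0,0,0.5],[0,0,0],-0.3],[[0,0,0.5],[0,0,0],-0.3]])

```text
clock: 16.55
tool_pos: [0.433, -0.3292, 0.041]
orientation: [-180.0, 0.0, 128.4]
ft_force: [0.2, 0.4, -0.5]
grip_width: 0.0339
finger_force: 59.8
```

Call:
move_arm(rows=[[[0,0,0.1],[0,0,0],-0.3],[[0,0,0.2],[0,0,0],-0.3],[[0,0,0.2],[0,0,0],-0.3]])

```text
clock: 16.85
tool_pos: [0.4331, -0.3293, 0.0392]
orientation: [-180.0, 0.0, 128.4]
ft_force: [0.3, 0.3, 1.4]
grip_width: 0.0339
finger_force: 59.9
```

Call:
move_arm(rows=[[[0,0,0.1],[0,0,0],-0.3],[[0,0,0.2],[0,0,0],-0.3],[[0,0,0.2],[0,0,0],-0.3]])

```text
clock: 17.15
tool_pos: [0.4333, -0.3295, 0.039]
orientation: [-180.0, 0.1, 128.4]
ft_force: [-5.4, 4.0, 20.1]
grip_width: 0.0339
finger_force: 61.6
```

Contact came at the expected height. I'll ease off, release and rise.

Call:
move_arm(rows=[[[0,0,-0.2],[0,0,0],-0.3],[[0,0,-0.2],[0,0,0],-0.1],[[0,0,-0.2],[0,0,0],0.1],[[0,0,-0.2],[0,0,0],0.15],[[0,0,-0.2],[0,0,0],0.15]])

```text
clock: 17.65
tool_pos: [0.433, -0.3291, 0.0388]
orientation: [-180.0, -0.0, 128.4]
ft_force: [0.7, -0.2, -0.8]
grip_width: 0.0491
finger_force: 0.0
```

Call:
move_arm(rows=[[[0,0,-1],[0,0,0],0.15],[[0,0,-3],[0,0,0],0.15],[[0,0,-6],[0,0,0],0.15],[[0,0,-9],[0,0,0],0.15],[[0,0,-13],[0,0,0],0.15],[[0,0,-17],[0,0,0],0.15],[[4,0,-20],[0,0,0],0.15],[[6,0,-22],[0,0,0],0.15]])

```text
clock: 18.45
tool_pos: [0.3949, -0.2809, 0.2618]
orientation: [180.0, 0.1, 128.4]
ft_force: [0.4, -0.3, 0.4]
grip_width: 0.0493
finger_force: 0.0
```

Run:
```python
from meas import *
s=manip.sense(); print(s["clock"],s["tool_pos"],s["ft_force"],s["grip_width"])
for n,D,z in(("side",cam("side"),.08),("top",cam("top"),.082)):
    H=hsv(D).astype(int); u0,v0=proj(D,[.4333,-.3293,.078]); print(n,u0,v0); M=np.zeros(H.shape[:2],bool); M[max(0,int(v0)-18):int(v0)+18,int(u0)-18:int(u0)+18]=1
    m=M&(H[...,1]<60)&(H[...,2]>110)
    for b in blobs(m,15): print(b,onz(D,*b[1],z).round(4))
```

```text
18.45 [ 0.39491218 -0.28091966  0.26176785] [ 0.43546468 -0.34006605  0.43175928] 0.049310420876215226
side 387.6349150562998 172.30021065277913
top 413.5411006592068 234.50556474375685
```

Call:
move_arm(rows=[[[1,3,-1],[0,0,0],0.15],[[0,-3,-2],[0,0,0],0.15],[[-1,-7,-2],[0,0,0],0.15],[[-1,-11,-2],[0,0,0],0.15],[[-1,-15,-2],[0,0,0],0.15],[[-1,-19,-2],[0,0,0],0.15],[[-1,-23,-2],[0,0,0],0.15],[[-1,-26,-2],[0,0,0],0.15]])

```text
clock: 19.35
tool_pos: [0.1963, -0.453, 0.2784]
orientation: [180.0, -0.0, 128.3]
ft_force: [0.1, 0.4, 0.5]
grip_width: 0.0491
finger_force: 0.0
```

Run:
```python
from meas import *
s=manip.sense(); print(s["clock"],s["tool_pos"],s["ft_force"])
for n,D,z in(("side",cam("side"),.08),("top",cam("top"),.082)):
    H=hsv(D).astype(int); u0,v0=proj(D,[.4333,-.3293,.082]); print(n,u0,v0); M=np.zeros(H.shape[:2],bool); M[max(0,int(v0)-18):int(v0)+18,int(u0)-18:int(u0)+18]=1
    for S,V in((60,110),(90,90)):
        for b in blobs(M&(H[...,1]<S)&(H[...,2]>V),12): print(S,b,onz(D,*b[1],z).round(4))
    if n=="top":
        m=((H[...,0]>=128)&(H[...,0]<=152)&(H[...,1]>90)&(H[...,2]>15)).astype(np.uint8); M=np.zeros_like(m); M[205:275,380:446]=1
        c=max(cv2.findContours(m*M,0,2)[0],key=cv2.contourArea)[:,0]
        print(cv2.minAreaRect(np.array([onz(D,*u,.048)[:2] for u in c.astype(float)],np.float32)*1000))
        print(H[int(v0)-8:int(v0)+9:4,int(u0)-8:int(u0)+9:4].tolist())
```

```text
19.35 [ 0.19626079 -0.45295038  0.27842807] [0.1195448  0.39036895 0.51040141]
side 387.73853652556886 171.27875212860536
60 (23, [380.3, 170.8], [374, 167, 11, 7]) [ 0.4564 -0.3212  0.08  ]
90 (51, [376.6, 171.6], [369, 167, 16, 10]) [ 0.4643 -0.31    0.08  ]
top 413.9296559899266 234.34095352124586
60 (37, [427.9, 218.8], [424, 216, 7, 9]) [ 0.4734 -0.3684  0.082 ]
60 (28, [414.3, 230.6], [410, 229, 10, 4]) [ 0.443  -0.3309  0.082 ]
90 (56, [427.2, 219.3], [421, 216, 10, 11]) [ 0.4721 -0.3665  0.082 ]
90 (41, [414.5, 230.7], [410, 228, 10, 6]) [ 0.4428 -0.3314  0.082 ]
((424.15728759765625, -330.7457275390625), (145.37152099609375, 109.43490600585938), 39.30508041381836)
[[[138, 175, 93], [138, 180, 95], [139, 177, 95], [141, 136, 43], [140, 184, 50]], [[137, 159, 40], [150, 10, 75], [21, 14, 132], [9, 15, 122], [141, 155, 33]], [[93, 53, 53], [24, 19, 67], [24, 17, 73], [30, 17, 74], [140, 77, 50]], [[95, 59, 52], [0, 5, 54], [12, 18, 72], [8, 14, 74], [138, 136, 45]], [[110, 70, 44], [100, 68, 56], [116, 36, 56], [140, 168, 41], [140, 191, 40]]]
```

Run:
```python
from h import *
print(manip.sign_off())
```

```text
the job is handed in; nothing more can be done
None
```

The job is handed in at about 19.5 s of the 64 s. The catch is turned, the bolt drawn and the door pushed hard against its open stop. The jar was released on the floor of the middle-sized tub and the top camera showed its cap where I set it down. I did not re-check the kettle, block and armchair at the very end, and the hand-in gave no verdict.

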